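# Close and pin a figurine press mould

### The arm

A 6-joint arm with a two-finger parallel gripper is mounted at the origin on the work surface. World frame = base frame: x ahead of the robot, y to its left, z up, the work surface at z = 0. Lengths are in m, angles in rad, forces in N, time in s.
With the tool pointing down it reaches from about 0.275 to 0.775 m from the base axis. Payload 14.6 kg.
Tool frame: the origin (TCP) lies midway between the tips of the shut fingers; the grasp point (between the pads) lies 19 mm behind it; z points along the fingers, y is the line along which they close (so a half turn about z gives the same grasp; the last joint's range is limited). The gripper opens to 85 mm and grips with 20 to 120 N. Pads are 22 mm wide; open, the fingers measure 114 mm over their backs; the gripper's body (76 mm by 85 mm) begins 54 mm behind the grasp point. The pads swing forward as they close: fully open they stand 13 mm farther back than shut.
Start: joints at [1.034, 0.263, -0.048, 1.259, 0, 1.415], TCP at [0.196, 0.487, 0.231] pointing down, gripper open.
Joint ranges: [-2.65, 2.65], [-0.89, 1.7], [-1.18, 1.37], [-2.13, 2.11], [-1.35, 1.29], [-3.14, 3.14]. Speed limits (rad/s): [1.89, 1.89, 2.57, 2.79, 3.14, 3.14].

### API

Orientations are given as a unit quaternion [x, y, z, w].
In Python, from station import ctrl, open_jaws, grasp, kinematics, sense, optics gives the robot as it stands. Calls block until the motion is done:
- ctrl.move_ptp(position, orientation): joint-space move of the TCP to a pose.
- ctrl.move_linear(position, speed=0.15, orientation=None): straight line of the TCP; orientation=None keeps the orientation; speed is the mean speed in m/s.
- ctrl.move_j(angles): joint-space move.
- open_jaws() and grasp(f_grip=None): open the fingers fully, or close them until they stop; f_grip is the grip in N (None keeps the last).
- ctrl.pause(seconds).
- kinematics.solve_ik(position, orientation): joint angles nearest the present ones, or None.
- sense(): the state.
- optics.read_camera(name): name is "scene" or "top" or "wrist"; returns the picture (400x640x3 uint8, red, green, blue); there is no depth.
- optics.camera_model(name): a dict with "K" (3x3 intrinsics, pixels), "R" (3x3) and "t" (3): a world point X has camera coordinates R X + t. Camera axes: x right, y down, z forward; pixel columns grow to the right and rows downward; lengths in m; the calibration is good to about 2 mm. A picture is of the moment at which its call begins: read the wrist's pose just before it. camera_model takes no time and is no camera call; for the wrist camera it gives the pose at the moment of the call.
A pose or a line that the arm cannot do raises ctrl.MotionError and nothing moves.
- ctrl.close_job(): hands the job in; it is judged then, once.
The state is a dict: "time_s": time; "joint_positions": joint angles; "joint_vel": joint speeds; "joint_torque": joint torques, N m; "tool_pos": TCP position; "orientation": TCP orientation; "ft_force": force on the tool from outside, world axes, zero at the start; "wrist_torque": the same for the moment, N m; "finger_gap": finger opening in m; "finger_force": force on a finger pad.
Only numpy, scipy, OpenCV 4.12 (cv2) and the standard library are available. Lean on these libraries where they do the work, as an engineer would, in place of code of your own. Each camera call takes 0.05 s, during which the arm holds its last target. There are 200 camera calls.

### The job

Close the press mould: set the loose plaster half squarely on the half in the cradle, then lift the steel strap by its tab, swing it about its bolt across the mould and drop its slot fully over the bolt with the cross hole. Finally push the spring cotter's straight leg through that cross hole until its bow leg has snapped over the bolt, and let go. Leave the figures, jar, cup, brush and spatula where they are.

Things in the scene. Friction and masses are not known exactly. Their poses are not given: they have to be found in the camera images.
- cradle: fixed plywood cradle on the table, origin under the middle of the mould, z up at the table top; x points away from the robot within 0.3 rad, y to the left. It carries, along its y axis, a pivot bolt (y = +90), the lower mould half (y = 0) and an eye bolt (y = -90, mm). On its far left is a wooden parking rest, a block 30 x 110 in plan centred at (135, 75), top at height 80, on which the strap lies at the start.
- seat (a point): centre of the top face of the lower, plaster mould half (56 along cradle x, 100 along y), 38 mm above the table. A wooden fence on all four sides leaves 4 mm round it, is 6 mm thick and rises 7 mm above this face.
- pivot (a point): on the axis of the pivot bolt, at its shoulder (28 mm thick column), 80 mm above the table. Above it a 16 mm round shank, then at 150 mm above the table a nut 34 mm wide, 12 mm high, which keeps the strap on the bolt: the strap can rise level by at most 64 mm.
- eye (a point): centre of the cross hole in the eye bolt, 100 mm above the table; x axis = axis of the hole (the cradle's x). The bolt is a 28 mm column up to 80 mm above the table (shoulder for the strap), above that a square shank (18 x 18 mm, 20 x 20 mm with rounded corners round the hole) up to 109.5 mm above the table, ending in a cone that narrows to 10 mm across; its top is 117.5 mm above the table. The hole is 11 mm wide (y), 9 mm high, 20 mm deep, open on both sides.
- tab (a point): centre of the upright lifting tab of the steel strap: 44 long (strap x), 10 thick (strap y), 36 high. The strap is a loose flat bar 238 x 44 x 6 mm, 0.35 kg; its x axis runs from its pivot hole (22 mm, round the pivot bolt, 105 mm behind this point) to the slot. This point is 24 mm above the strap's underside. It is parked level, pointing away from the robot, on pivot shoulder and rest; closed, its x axis is the cradle's -y, its underside 80 mm above the table.
- slot (a point): centre of the strap's slot, mid-thickness (3 mm above the underside), 180 mm from its pivot hole's centre, 75 mm from the tab. The slot is 40 mm along the strap, 26 mm across it. Same axes as the strap.
- half_mid (a point): centre of the loose upper mould half: plain plaster block 56 (x) x 100 (y) x 41.5 mm high, 0.32 kg; either way round fits. Seated, its centre is 20.75 mm above the seat and its long side lies along the cradle's y.
- cotter_grip (a point): centre of the spring cotter's grey plastic head: 34 (x) x 26 (y) x 28 mm high, lying flat on the table. From its front (+x) face two 5 mm steel wires run forward at the level of its underside (wire centres 11.5 mm below this point): the straight leg on the head's centre line, its tip 97 mm ahead of this point, and at its left (+y) the springy bow leg.
- cotter_home (a point): point on the centre line of the cotter's straight leg, 29 mm ahead of the head's centre (12 mm ahead of the head's front face); it lies at the middle of the cross hole, within a few mm, when the cotter is home: the head then touches or nearly touches the bolt. x axis along the leg.
- bow (a joint): angle of the cotter's bow leg (rad): 0 relaxed, grows as the leg is spread; spring 0.5 N m/rad. Its tip flares out to 22 mm from the straight leg, 85 mm ahead of the head's centre; its narrow waist (52 mm ahead) is spread by the bolt to about 0.2 rad and then falls back near 0 behind the bolt. Pushing it home takes under 10 N, until the head meets the bolt.
- figure_a: bystander: small plaster figure, 104 mm high, 62 mm wide; origin under its middle.
- figure_b: bystander: small plaster figure, 85 mm high, 50 mm wide; origin under its middle.
- figure_c: bystander: small plaster figure, 94 mm high, 56 mm wide; origin under its middle.
- jar: bystander: closed paint jar, 70 mm wide, 100 mm high; origin under its middle.
- cup: bystander: white cup, 72 mm wide, 85 mm high; origin under its middle.
- brush: bystander: paint brush lying flat on the table, left of the cradle.
- spatula: bystander: modelling spatula lying flat on the table, right of the cradle.
Not all that is in view belongs to the job. Leave any green look-alike of the part that bears half_mid alone.

How it is judged:
On the way, in this order (a step that is already met when the one before it is completed fails the run):
1. the loose mould half sits squarely on the lower half, let go (horizontal distance between half_mid and seat below 0.007 m and z of half_mid in the frame of seat between 0.017 and 0.0245 m and angle between the y axis of half_mid and the y axis of seat, either way round below 0.2 rad and angle between half_mid's own z axis and vertical below 0.06 rad and contact force between the fingers and half below 0.1 N), for 0.2 s.
2. the strap lies level across the mould with its slot fully down over the eye bolt, let go (z of slot in the frame of pivot between -0.002 and 0.007 m and horizontal distance between slot and eye below 0.017 m and angle between slot's own z axis and vertical below 0.05 rad and contact force between the fingers and strap below 0.1 N), for 0.2 s.
3. the cotter is through the cross hole with its bow snapped over the bolt (distance between cotter_home and eye below 0.009 m and angle between the x axis of cotter_home and the x axis of eye, either way round below 0.35 rad and value of joint bow below 0.09 rad), for 0.2 s.
At the end, for the whole second after the job is handed in: Upper half level in the fence (within 7 mm, 0.2 rad); strap level (0.05 rad), slot round the eye bolt, underside within 4 mm of the shoulder; cotter home point within 9 mm of the cross hole's middle, along it within 0.35 rad, bow below 0.09 rad; strap and cotter at rest (all of step 3 and horizontal distance between half_mid and seat below 0.007 m and z of half_mid in the frame of seat between 0.017 and 0.0245 m and angle between the y axis of half_mid and the y axis of seat, either way round below 0.2 rad and angle between half_mid's own z axis and vertical below 0.06 rad and z of slot in the frame of pivot between -0.002 and 0.007 m and horizontal distance between slot and eye below 0.017 m and angle between slot's own z axis and vertical below 0.05 rad and linear speed of each of cotter, strap below 0.02 m/s); the robot touches nothing.
It fails at once if a bystander (figure, jar, cup, brush or spatula) is shoved more than 50 mm or knocked over (distance of any of figure_a, figure_b, figure_c, jar, cup, brush, spatula from where it was at the start of the episode above 0.05 m or angle between any of figure_a, figure_b, figure_c, jar, cup's own z axis and vertical above 0.8 rad).
It also fails if it takes over 70 s, if anything falls off the work surface, if the arm or the gripper's body presses on something with over 40 N, if the wrist force passes 120 N, or if a joint passes its speed limit or range.

## Working session

There is one attempt and no reset: what is moved stays moved. The work goes in short steps, each a Python script; the robot and the scene stay as the last script left them, time stands still between calls to the robot, and variables do not carry over. Pictures are saved under pics/ and viewed, at most 10 in all, crops included, and the job is handed in when it is done.

```bash
ls; mkdir -p pics; python3 - <<'E'
from station import *
import cv2,numpy as np
for n in ("scene","top"):
    im=optics.read_camera(n); cv2.imwrite(f"pics/{n}0.png",im[:,:,::-1]); m=optics.camera_model(n); print(n,np.round(m["K"],1).tolist(),np.round(m["R"],3).tolist(),np.round(m["t"],3), -m["R"].T@m["t"])
s=sense();print(s["time_s"],s["orientation"],s["finger_gap"])
E
```

```text
pics
scene [[483.1, 0.0, 318.6], [0.0, 483.1, 198.8], [0.0, 0.0, 1.0]] [[-0.57, 0.821, -0.01], [0.493, 0.333, -0.804], [-0.657, -0.463, -0.595]] [ 0.287 -0.18   1.761] [1.40973782 0.6394869  0.90553678]
top [[385.8, 0.0, 317.8], [0.0, 385.8, 205.2], [0.0, 0.0, 1.0]] [[0.009, -1.0, -0.011], [-0.991, -0.007, -0.131], [0.131, 0.012, -0.991]] [0.005 0.515 1.135] [ 0.36195824 -0.00454278  1.19299862]
0.1 [ 1.89742147e-01  9.81833853e-01 -4.29434879e-04 -1.33146764e-04] 0.0853950797785133
```

View pics/top0.png

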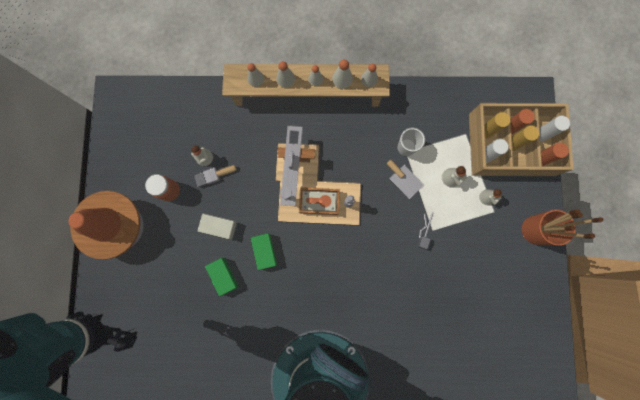

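View pics/scene0.png

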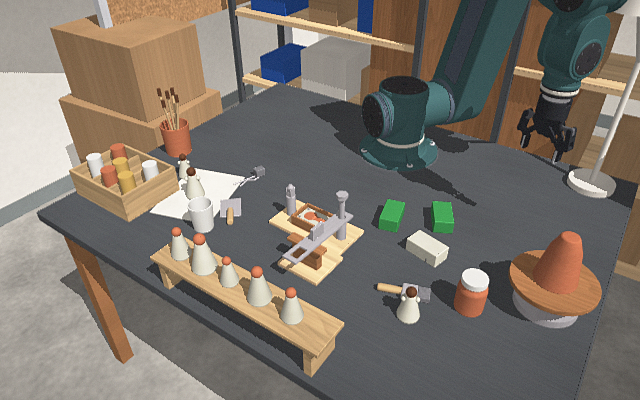

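The top view shows the robot at the bottom, with +x up. The candidates for the loose half are the white block at (217,227) and the green blocks at (263,252) and (220,277). The white one fits, because it is plaster-coloured and the green ones are the named look-alikes. The cradle is at (320,201), the strap at (292,165), the eye bolt at (349,201) and the cotter head at (425,243). I'll enlarge a crop to confirm.

```bash
cat > h.py <<'E'
from station import *
import cv2,numpy as np
from scipy.spatial.transform import Rotation as Ro
def ray(m,uv,z):
    K,R,t=(np.array(m[k]) for k in "KRt"); c=-R.T@t
    d=R.T@np.linalg.inv(K)@np.array([uv[0],uv[1],1.]); return c+d*(z-c[2])/d[2]
def proj(m,X):
    p=np.array(m["K"])@(np.array(m["R"])@np.array(X)+m["t"]); return p[:2]/p[2]
def down(a):  # tool pointing down, closing line (tool y) at world yaw a (mod pi)
    # base: z down, y along direction a
    y=np.array([np.cos(a),np.sin(a),0]); z=np.array([0,0,-1.]); x=np.cross(y,z)
    return Ro.from_matrix(np.c_[x,y,z]).as_quat()
E
python3 - <<'E'
from h import *
im=cv2.imread("pics/top0.png"); cv2.imwrite("pics/crop1.png",cv2.resize(im[115:305,195:455],None,fx=3,fy=3,interpolation=cv2.INTER_CUBIC))
m=optics.camera_model("top")
for n,uv,z in (("half",(217,227),.04),("eye",(349,201),.117),("pivot",(290,205),.16),("cot",(425,243),.03),("seat",(320,201),.04)): print(n,ray(m,uv,z).round(3))
w=optics.camera_model("wrist"); s=sense(); print(w["K"],(-w["R"].T@w["t"]).round(3),s["tool_pos"],w["R"].round(2).tolist())
hsv=cv2.cvtColor(im,cv2.COLOR_BGR2HSV); print(hsv[227,217],im[227,217],hsv[243,425])
E
```

```text
half [0.446 0.311 0.04 ]
eye [ 0.517 -0.079  0.117]
pivot [0.499 0.083 0.16 ]
cot [ 0.404 -0.312  0.03 ]
seat [0.527 0.003 0.04 ]
[[275.56944588   0.         324.55040208]
 [  0.         275.56944588 199.74560186]
 [  0.           0.           1.        ]] [0.118 0.517 0.373] [0.19551118 0.486997   0.2308872 ] [[0.37, 0.93, -0.0], [0.88, -0.35, 0.32], [0.3, -0.12, -0.95]]
[ 27  25 190] [171 188 190] [130   7 117]
```

View pics/crop1.png

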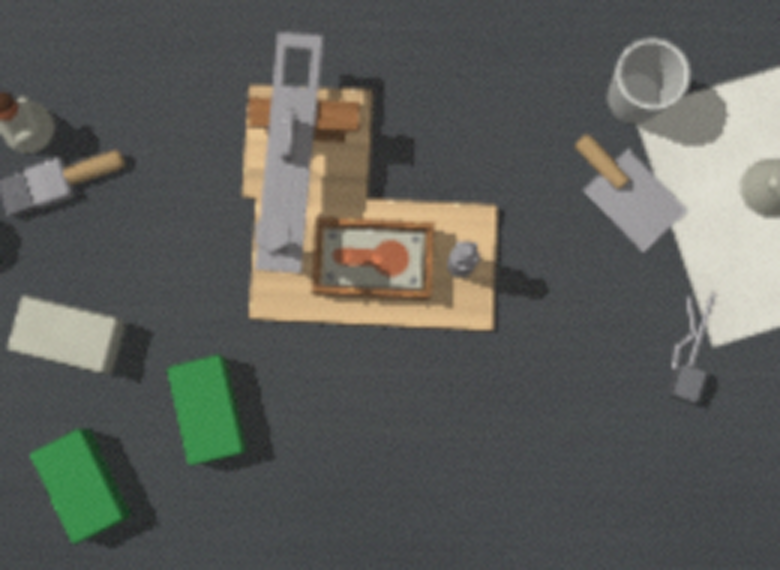

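The crop confirms it: the white plaster block is at crop (65,333), both green blocks are separate, and the cotter's straight leg is the right-hand wire. Next I'll take closer wrist views of the half and the cradle.

```bash
python3 - <<'E'
from h import *
import pickle
D={}
for n,p in (("half",(.45,.31,.22)),("cradle",(.52,.02,.33))):
    ctrl.move_ptp(p,down(np.pi/2)); s=sense(); m=optics.camera_model("wrist"); im=optics.read_camera("wrist")
    D[n]=(m,im,s); cv2.imwrite(f"pics/w_{n}.png",im[:,:,::-1]); print(n,s["tool_pos"],s["joint_positions"],s["time_s"])
m=optics.camera_model("top"); im=optics.read_camera("top")
pickle.dump(D,open("d.pkl","wb"))
m,im,_=D["half"]; hsv=cv2.cvtColor(im,cv2.COLOR_RGB2HSV)
mask=cv2.inRange(hsv,(15,8,110),(40,70,255)); cs=cv2.findContours(mask,0,2)[0]
for c in sorted(cs,key=cv2.contourArea)[-3:]:
    r=cv2.minAreaRect(c); P=np.array([ray(m,q,.0415) for q in cv2.boxPoints(r)]); print(cv2.contourArea(c),np.round(r[0]),P.mean(0).round(4),np.linalg.norm(P[1]-P[0]).round(4),np.linalg.norm(P[2]-P[1]).round(4))
cv2.imwrite("pics/w2.png",cv2.resize(np.vstack([D["half"][1],D["cradle"][1]])[:,:,::-1],(480,600)))
E
```

```text
half [0.44946658 0.31055599 0.2200225 ] [ 4.55315274e-01  3.03344612e-01 -2.09058524e-02  1.24665950e+00
  2.32560229e-04  4.55258785e-01] 1.2833
cradle [0.51984607 0.02096921 0.32961727] [-1.16532751e-01  2.47152163e-01  1.93999733e-01  1.51823157e+00
  2.41900443e-04 -1.17408800e-01] 2.5417
4023.0 [331. 177.] [0.4473 0.3181 0.0415] 0.0612 0.0987
5959.0 [104. 242.] [0.538  0.0225 0.0415] 0.1718 0.2476
6160.0 [606. 332.] [0.6919 0.7272 0.0415] 0.0868 0.2689
```

View pics/w_cradle.png

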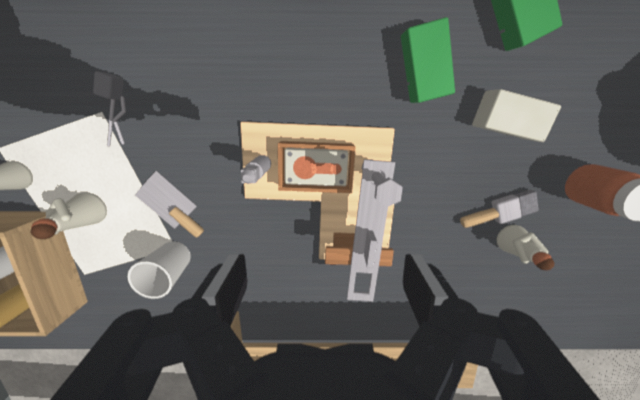

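View pics/w_half.png

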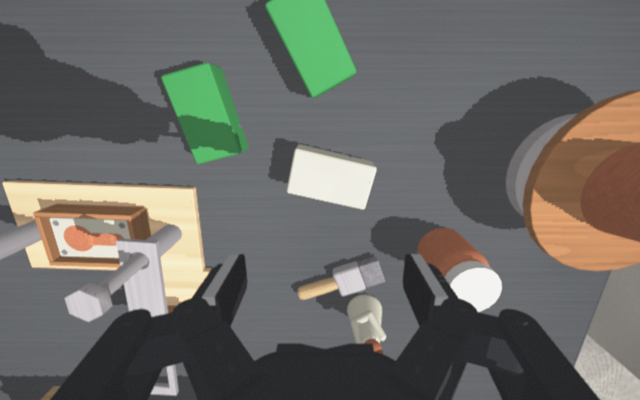

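The wrist views show the white half at (331,177) in the half view. In the cradle view the seat face is at (317,167), the eye bolt tip at about (262,163), the nut at (389,190), the strap tab at about (365,200) and the cotter head at (107,85). Next I'll fit the seat face and refine the half.

```bash
python3 - <<'E'
from h import *
import pickle
D=pickle.load(open("d.pkl","rb"))
m,im,_=D["half"]; hsv=cv2.cvtColor(im,cv2.COLOR_RGB2HSV)
mask=cv2.inRange(hsv,(15,8,110),(40,70,255)); c=[c for c in cv2.findContours(mask,0,2)[0] if cv2.pointPolygonTest(c,(331,177),False)>0][0]
P=np.array([ray(m,q,.0415) for q in cv2.boxPoints(cv2.minAreaRect(c))]); 
e=[P[1]-P[0],P[2]-P[1]]; e=sorted(e,key=np.linalg.norm); L=e[1]/np.linalg.norm(e[1]); L*=np.sign(L[1]); S=np.array([L[1],-L[0],0])
far=max((p-P.mean(0))@S for p in P); C=P.mean(0)+S*(far-.028); print("half",C.round(4),"L yaw",np.arctan2(L[1],L[0]).round(3), P.round(3).tolist())
m,im,_=D["cradle"]; sub=im[125:205,265:365]; h=cv2.cvtColor(sub,cv2.COLOR_RGB2HSV)
print(h[38,25],h[42,50],h[20,50],h[12,80])  # plaster, red, fence?, ply
k=np.zeros(im.shape[:2],np.uint8); H=cv2.cvtColor(im,cv2.COLOR_RGB2HSV)
k[135:200,272:360]=((H[...,1]<90)&(H[...,2]>80))[135:200,272:360]
k=cv2.morphologyEx(k,cv2.MORPH_OPEN,np.ones((3,3)));n,lab,st,ce=cv2.connectedComponentsWithStats(k); print(st[1:].tolist())
i=1+np.argmax(st[1:,4]); r=cv2.minAreaRect(np.argwhere(lab==i)[:,::-1].astype(np.float32))
print(r); P=np.array([ray(m,q,.038) for q in cv2.boxPoints(r)]); e=sorted([P[1]-P[0],P[2]-P[1]],key=np.linalg.norm); L=e[1]*np.sign(e[1][1])
print("seat",P.mean(0).round(4),[np.linalg.norm(x).round(4) for x in e],"yaw",np.arctan2(-L[0],L[1]).round(4))
yaw=np.arctan2(-L[0],L[1]);o=P.mean(0)*[1,1,0];Rz=Ro.from_euler("z",yaw).as_matrix()
T=optics.camera_model("top")
for nme,x in (("eyetop",(0,-.09,.1175)),("nut",(0,.09,.162)),("tabtop",(.105,.09,.122))):
    X=o+Rz@np.array(x); print(nme,X.round(4),"wrist",proj(m,X).round(1),"top",proj(T,X).round(1))
cv2.imwrite("pics/c2.png",cv2.resize(im[110:310,215:415],(800,600)[:1]*1+(800,) if 0 else (600,600),interpolation=cv2.INTER_CUBIC)[:,:,::-1])
E
```

```text
half [0.4508 0.3173 0.0415] L yaw 1.349 [[0.465, 0.261, 0.041], [0.406, 0.276, 0.041], [0.428, 0.373, 0.041], [0.49, 0.363, 0.041]]
[ 25  21 221] [ 10 134 232] [ 13 127 173] [ 21  73 234]
[[272, 135, 88, 65, 1855], [284, 148, 65, 39, 1736]]
((315.5, 167.0), (64.0, 87.0), 90.0)
seat [0.5305 0.0057 0.038 ] [np.float64(0.104), np.float64(0.1338)] yaw 0.0004
eyetop [ 0.5305 -0.0843  0.1175] wrist [245.8 181. ] top [350.8 196.2]
nut [0.5304 0.0957 0.162 ] wrist [389.  190.8] top [285.5 193.2]
tabtop [0.6354 0.0957 0.122 ] wrist [377.3 252.8] top [287.6 159.1]
```

View pics/c2.png

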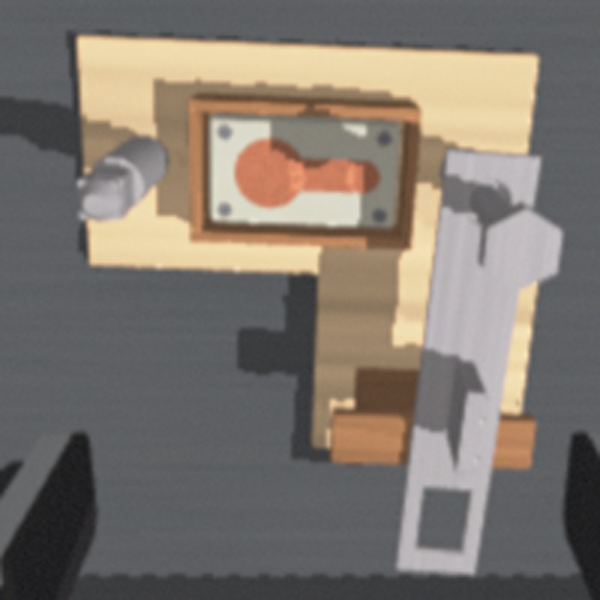

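The crop shows the seat face corners near crop (208,113), (404,122), (398,228) and (208,222). The slot is centred at (443,518), the strap end is at (435,571), and the eye bolt tip is at about (100,197). My fit picked the plywood by mistake, so I'll redo it from these corners.

```bash
python3 - <<'E'
from h import *
import pickle
D=pickle.load(open("d.pkl","rb")); m,im,_=D["cradle"]; H=cv2.cvtColor(im,cv2.COLOR_RGB2HSV)
f=lambda u,v,z: ray(m,(u/3+215,v/3+110),z)
k=np.zeros(im.shape[:2],np.uint8); k[146:189,282:352]=((H[...,1]<90)&(H[...,2]>80))[146:189,282:352]
k=cv2.morphologyEx(k,cv2.MORPH_OPEN,np.ones((2,2))); r=cv2.minAreaRect(np.argwhere(k)[:,::-1].astype(np.float32)); print(r)
P=np.array([ray(m,q,.038) for q in cv2.boxPoints(r)]);print("A",P.mean(0).round(4),np.linalg.norm(np.diff(P,axis=0),axis=1).round(3))
Q=np.array([f(*q,.038) for q in((208,113),(404,122),(398,228),(208,222))]); d=Q[1]-Q[0]+Q[2]-Q[3]; yaw=np.arctan2(-d[0],d[1])
print("B",Q.mean(0).round(4),np.linalg.norm(np.diff(Q,axis=0),axis=1).round(3),yaw)
a,b=f(77,36,.012),f(539,54,.012); print("ply",np.arctan2(-(b-a)[0],(b-a)[1]),np.linalg.norm(b-a)); 
F=np.array([f(*q,.045) for q in((192,98),(420,104),(412,246),(192,240))]);print("fence",F.mean(0).round(4),np.linalg.norm(np.diff(F,axis=0),axis=1).round(3))
c=f(443,518,.086);e=f(435.5,571.5,.086);n=f(500,155,.086); print("slot",c,"end",e,"strap len",np.linalg.norm(e-f(493,154,.086)),"yaw",np.arctan2(*(e-f(493,154,.086))[[1,0]]))
print("nut",f(526,243,.162),"eyetip",f(100,197,.1175))
y=-.04;R=Ro.from_euler("z",y).as_matrix(); o=Q.mean(0)*[1,1,0]
for nme,x in (("eyetop",(0,-.09,.1175)),("nut",(0,.09,.162))):
    X=o+R@np.array(x); print(nme,X.round(4),(3*(proj(m,X)-[215,110])).round(1),np.linalg.norm((c-X)[:2]), np.arctan2(*(c-X)[[1,0]]))
E
```

```text
((317.0, 168.0), (38.0, 64.0), 90.0)
A [0.5308 0.0081 0.038 ] [0.1   0.062 0.105]
B [0.5292 0.0073 0.038 ] [0.102 0.057 0.103] -0.0388848399906492
ply -0.037281593499681166 0.24835085302306953
fence [0.5286 0.0072 0.045 ] [0.116 0.076 0.119]
slot [0.71147103 0.08288702 0.086     ] end [0.74685609 0.08025989 0.086     ] strap len 0.23731887777168398 yaw -0.07207680345323744
nut [0.53071412 0.09721819 0.162     ] eyetip [ 0.52321327 -0.08030339  0.1175    ]
eyetop [ 0.5256 -0.0826  0.1175] [ 95.3 202.4] 0.24883271870721577 0.7275467042894472
nut [0.5328 0.0973 0.162 ] [525.7 248.2] 0.1792094888320944 -0.08028528508516658
```

The measurements agree: the seat is 102 x 57 mm, the strap is 237 mm long, and the pivot-to-slot distance is 179 mm. The cradle is at (0.528, 0.0075) with yaw -0.038. Now I'll pick and place the half.

```bash
cat >> h.py <<'E'
O=np.array([.528,.0075,0]); YAW=-.038; RC=Ro.from_euler("z",YAW).as_matrix()
def C(*x): return O+RC@np.array(x)
def st(*a):
    s=sense(); print(*a,"t",round(s["time_s"],2),np.round(s["tool_pos"],4),"gap",round(s["finger_gap"],4),"ff",np.round(s["finger_force"],1),"F",np.round(s["ft_force"],1)); return s
E
python3 - <<'E'
from h import *
a=1.349+np.pi/2
ctrl.move_ptp((.4508,.3173,.13),down(a))
ctrl.move_linear((.4508,.3173,.006),.2); grasp(60); st("grip")
ctrl.move_linear((.4508,.3173,.14),.25); st("lift")
q=down(np.pi+YAW)
ctrl.move_ptp(C(0,0,.16),q); st()
ctrl.move_linear(C(0,0,.055),.2); st()
ctrl.move_linear(C(0,0,.0455),.05); st("down")
im=optics.read_camera("wrist"); cv2.imwrite("pics/p1.png",im[:,:,::-1])
E
```

```text
grip t 5.17 [0.4515 0.3176 0.0072] gap 0.0553 ff 63.6 F [-0.1 -1.9  9.7]
lift t 5.85 [0.4503 0.3171 0.1391] gap 0.0553 ff 63.9 F [-0.4 -0.9 -2.8]
t 7.07 [0.5277 0.0082 0.1595] gap 0.0544 ff 63.4 F [ 1.7  0.6 -2.5]
t 7.74 [0.5269 0.0073 0.0535] gap 0.0545 ff 65.8 F [ -1.7 -12.   -9.6]
down t 8.08 [0.5277 0.0082 0.0452] gap 0.0545 ff 64.1 F [ 0.3  0.1 -3.1]
```

View pics/p1.png

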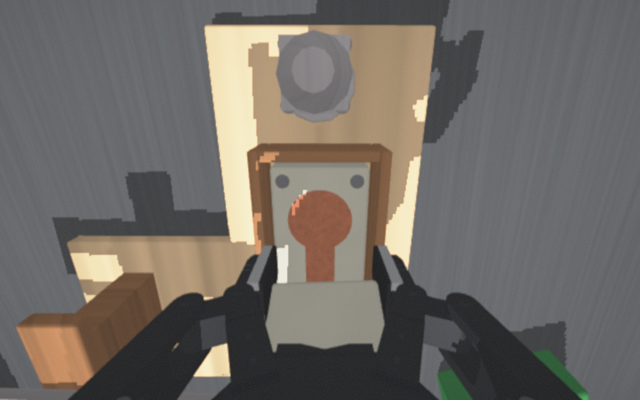

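In this view the seat is still uncovered up to about row 285, and the block's near end face is at (325,315). The block has probably been shifted or tilted in the grip by striking the nut on the way across. I'll check with the fixed cameras in one composite.

```bash
python3 - <<'E'
from h import *
a=optics.read_camera("scene")[150:300,240:440]; b=optics.read_camera("top")[110:260,230:430]
f=lambda x:cv2.resize(x,(400*2,300),interpolation=cv2.INTER_CUBIC) if 0 else cv2.resize(x,(400,300),interpolation=cv2.INTER_CUBIC)
cv2.imwrite("pics/p2.png",np.hstack([f(a),f(b)])[:,:,::-1]); st()
w=optics.camera_model("wrist"); print((-w["R"].T@w["t"]).round(3))
for n,x in(("nut",(0,.09,.156)),("eyetop",(0,-.09,.1175)),("seat near",(0,-.05,.038)),("top near",(0,-.05,.08))): print(n,proj(w,C(*x)).round())
for u,v in((267,290),(383,290),(272,345),(378,345)): print([ray(w,(u,v),z).round(3).tolist() for z in(.05,.08,.11)])
E
```

```text
t 8.23 [0.5281 0.0078 0.0457] gap 0.0545 ff 64.1 F [-0.   0.5 -2.2]
[ 0.525 -0.077  0.187]
nut [325. 694.]
eyetop [324.  79.]
seat near [324. 171.]
top near [324. 194.]
[[0.563, 0.026, 0.05], [0.554, 0.003, 0.08], [0.546, -0.019, 0.11]]
[[0.494, 0.028, 0.05], [0.501, 0.005, 0.08], [0.507, -0.017, 0.11]]
[[0.564, 0.068, 0.05], [0.555, 0.036, 0.08], [0.547, 0.005, 0.11]]
[[0.496, 0.07, 0.05], [0.502, 0.038, 0.08], [0.509, 0.006, 0.11]]
```

View pics/p2.png

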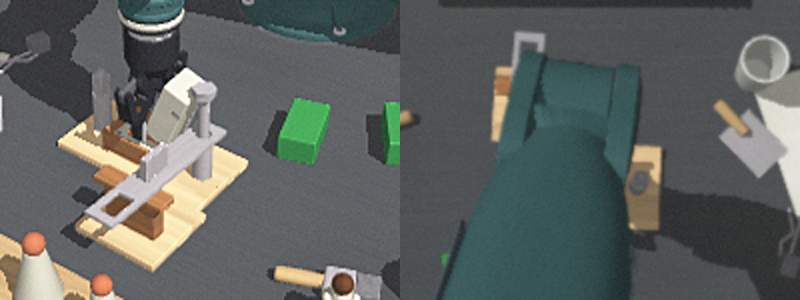

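The composite shows the block pitched up steeply in the grip, with its +y end leaning beside the nut at scene-crop (180,105). It clipped the nut in transit. I'll back away from the bolt, set it down on the free table in front of the cradle and let it fall flat.

```bash
python3 - <<'E'
from h import *
p=sense()["tool_pos"]; p=np.array(p)
ctrl.move_linear(p+[0,-.02,.006],.08); st("away")
ctrl.move_linear(p+[0,-.02,.16],.15); st("up")
ctrl.move_linear((.38,-.06,.19),.2); 
ctrl.move_linear((.38,-.06,.07),.2); f0=st("pre")["ft_force"][2]
z=.07
while z>.008:
    z-=.006; ctrl.move_linear((.38,-.06,z),.06); f=sense()["ft_force"][2]
    if f-f0>4: break
st("contact")
grasp(20); st("soft"); open_jaws(); st("open")
ctrl.move_linear((.38,-.06,.2),.3)
ctrl.move_ptp((.36,.02,.27),down(np.pi/2)); ctrl.pause(.2)
m=optics.camera_model("wrist"); im=optics.read_camera("wrist"); cv2.imwrite("pics/p3.png",im[:,:,::-1])
hsv=cv2.cvtColor(im,cv2.COLOR_RGB2HSV); mask=cv2.inRange(hsv,(15,8,100),(40,70,255))
for c in cv2.findContours(mask,0,2)[0]:
    if cv2.contourArea(c)<1000: continue
    r=cv2.minAreaRect(c); P=np.array([ray(m,q,.0415) for q in cv2.boxPoints(r)]); print(cv2.contourArea(c),np.round(r[0]),P.mean(0).round(4),np.linalg.norm(P[1]-P[0]).round(4),np.linalg.norm(P[2]-P[1]).round(4),P.round(3).tolist())
st()
E
```

```text
away t 8.64 [ 0.5282 -0.0129  0.0519] gap 0.0543 ff 64.0 F [-0.3  0.1 -2.8]
up t 9.82 [ 0.5277 -0.0121  0.2049] gap 0.0543 ff 64.0 F [-0.2  0.9 -3.2]
pre t 11.5 [ 0.3807 -0.06    0.0705] gap 0.0544 ff 64.0 F [ 0.2 -0.3 -2.5]
contact t 14.25 [ 0.3798 -0.0599  0.0039] gap 0.0541 ff 64.0 F [ 0.   0.1 -2.5]
soft t 14.47 [ 0.3801 -0.06    0.0042] gap 0.0544 ff 64.0 F [ 0.5  0.7 -2.3]
open t 14.88 [ 0.3801 -0.06    0.0041] gap 0.0856 ff 0.0 F [ 0.8  0.2 -0. ]
1844.0 [316. 275.] [0.527  0.0063 0.0415] 0.0562 0.0981 [[0.553, -0.046, 0.041], [0.497, -0.042, 0.042], [0.501, 0.056, 0.041], [0.557, 0.056, 0.041]]
2458.5 [317. 248.] [0.4809 0.0083 0.0415] 0.0785 0.2266 [[0.502, -0.116, 0.041], [0.425, -0.099, 0.041], [0.458, 0.125, 0.041], [0.539, 0.122, 0.042]]
4231.0 [ 70. 287.] [ 0.5607 -0.3885  0.0415] 0.2218 0.2173 [[0.499, -0.51, 0.041], [0.393, -0.315, 0.041], [0.602, -0.252, 0.041], [0.749, -0.478, 0.041]]
3040.0 [333. 182.] [0.3764 0.0307 0.0415] 0.0974 0.0617 [[0.346, -0.018, 0.041], [0.346, 0.079, 0.041], [0.407, 0.082, 0.041], [0.407, -0.02, 0.041]]
t 17.46 [0.36   0.0199 0.2699] gap 0.0855 ff 0.0 F [ 0.8  0.4 -0.1]
```

The block now lies flat at (0.379, 0.031), measuring 97 x 62 mm including its near side face. I'll regrasp it at the centre and come in from the front, clear of the nut.

```bash
python3 - <<'E'
from h import *
q=down(np.pi-.02); b=np.array([.379,.0307,0])
ctrl.move_ptp(b+[0,0,.12],q); ctrl.move_linear(b+[0,0,.006],.2); grasp(60); st("grip")
ctrl.move_linear(b+[0,0,.12],.2); f=st("lift")["ft_force"]
q=down(np.pi+YAW)
ctrl.move_linear(C(0,0,.12),.2,q); st("over")
ctrl.move_linear(C(0,0,.058),.15); st()
ctrl.move_linear(C(0,0,.0455),.04); st("down")
m=optics.camera_model("wrist"); im=optics.read_camera("wrist"); cv2.imwrite("pics/p4.png",im[:,:,::-1])
hsv=cv2.cvtColor(im,cv2.COLOR_RGB2HSV); mask=cv2.inRange(hsv,(15,5,70),(40,70,255)); mask[:,:200]=0;mask[:,450:]=0
print("exp top near",proj(m,C(0,-.05,.081)).round(),"bottom near",proj(m,C(0,-.05,.04)).round())
print("col 325 S,V:",[(r,*hsv[r,325].tolist()) for r in range(130,300,8)])
E
```

```text
grip t 19.93 [0.3799 0.0306 0.007 ] gap 0.0553 ff 60.9 F [-1.7  0.3 16. ]
lift t 20.65 [0.3786 0.0308 0.1194] gap 0.0549 ff 63.9 F [-0.2  0.2 -2.2]
over t 21.55 [0.5269 0.0077 0.1194] gap 0.055 ff 63.9 F [-0.1 -0.3 -1.7]
t 22.12 [0.5278 0.0076 0.0587] gap 0.055 ff 63.9 F [ 0.2  0.6 -1.4]
down t 22.57 [0.528  0.0075 0.0454] gap 0.0554 ff 63.7 F [ 0.6  0.7 -1.4]
exp top near [324. 195.] bottom near [324. 172.]
col 325 S,V: [(130, 16, 81, 160), (138, 17, 82, 161), (146, 13, 119, 103), (154, 13, 119, 120), (162, 12, 110, 118), (170, 23, 22, 148), (178, 25, 25, 132), (186, 28, 23, 131), (194, 25, 23, 144), (202, 24, 25, 153), (210, 25, 22, 152), (218, 26, 25, 153), (226, 24, 25, 153), (234, 21, 23, 154), (242, 21, 23, 154), (250, 19, 26, 154), (258, 26, 19, 224), (266, 25, 14, 236), (274, 28, 13, 235), (282, 25, 14, 236), (290, 25, 13, 235), (298, 25, 14, 236)]
```

View pics/p4.png

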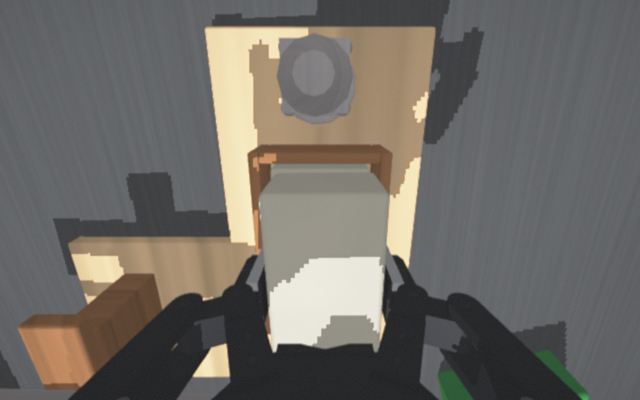

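The block is level and inside the fence. Its near lower edge is at row 172 against the seat edge at row 165, and its centre column is 323 against 320 for the fence. It therefore needs about 2 mm in +x and 3 mm in -y, then I can release it.

```bash
sed -i 's/^O=.*; YAW/O=np.array([.5297,.0050,0]); YAW/' h.py; python3 - <<'E'
from h import *
p=np.array([.530,.0047]); 
ctrl.move_linear((*p,.0455),.03); st("shift")
ctrl.move_linear((*p,.0440),.02); st("set")
open_jaws(); st("open")
ctrl.move_linear((*p,.16),.25)
m=optics.camera_model("wrist"); im=optics.read_camera("wrist"); cv2.imwrite("pics/p5.png",im[:,:,::-1])
hsv=cv2.cvtColor(im,cv2.COLOR_RGB2HSV); k=((hsv[...,1]<60)&(hsv[...,2]>120)&(hsv[...,0]>14)&(hsv[...,0]<40)).astype(np.uint8)
for c in cv2.findContours(k,0,2)[0]:
    if cv2.contourArea(c)<1500: continue
    r=cv2.minAreaRect(c);P=np.array([ray(m,q,.0795) for q in cv2.boxPoints(r)]); print(cv2.contourArea(c),P.mean(0).round(4),P.round(3).tolist())
# strap grasp feasibility
import itertools
T0=-.08; 
for off in (np.pi/2,-np.pi/2):
  out=[]
  for th in np.linspace(T0,YAW-np.pi/2,6):
    X=C(0,.09,.1)+.105*np.array([np.cos(th),np.sin(th),0]); j=kinematics.solve_ik(X,down(th+off)); out.append(None if j is None else np.round(j,2)[[0,5]].tolist())
  print(off,out)
E
```

```text
shift t 22.89 [0.5302 0.0045 0.0455] gap 0.0547 ff 63.7 F [-0.2  0.7 -2.7]
set t 23.14 [0.5302 0.0046 0.0451] gap 0.055 ff 66.1 F [-5.8 -1.3 18.3]
open t 23.55 [0.53   0.0047 0.0439] gap 0.0856 ff 0.0 F [-0.9  0.8  0.1]
8176.0 [0.5444 0.0087 0.0795] [[0.596, 0.068, 0.08], [0.578, -0.056, 0.08], [0.5, -0.051, 0.08], [0.504, 0.074, 0.08]]
1733.0 [ 0.4862 -0.0131  0.0795] [[0.496, 0.079, 0.08], [0.486, -0.107, 0.08], [0.477, -0.106, 0.08], [0.485, 0.081, 0.08]]
2528.5 [ 0.5644 -0.0603  0.0795] [[0.598, -0.017, 0.08], [0.563, -0.113, 0.08], [0.533, -0.105, 0.08], [0.564, -0.007, 0.08]]
1.5707963267948966 [[0.01, 0.09], [-0.04, 0.34], [-0.09, 0.6], [-0.13, 0.87], [-0.16, 1.15], [-0.17, 1.44]]
-1.5707963267948966 [[0.01, -3.05], [-0.04, -2.8], [-0.09, -2.54], [-0.13, -2.27], [-0.16, -2.0], [-0.17, -1.71]]
```

The 18 N contact force shows the half is seated. Now the strap: grip the tab, lift it 50 mm and swing it about the bolt.

```bash
python3 - <<'E'
from h import *
T0=-.076; h=np.pi/2; tab=np.array([.6367,.0887,0]); q=down(T0+h)
ctrl.move_ptp(tab+[0,0,.17],q); ctrl.move_linear(tab+[0,0,.093],.15); st("pre"); grasp(100); s=st("grip")
ctrl.move_linear(tab+[0,0,.118],.08); st("l1"); ctrl.move_linear(tab+[0,0,.143],.08); s=st("lifted")
P=np.array([.5325,.0953,0]); d=tab-P; r=np.linalg.norm(d); th0=np.arctan2(d[1],d[0]); print("r",r,"th",th0)
th1=YAW-h
for k in range(1,10):
    f=k/9; th=th0+(th1-th0)*f; X=P+r*np.array([np.cos(th),np.sin(th),0])+[0,0,.143]
    ctrl.move_linear(X,.09,down(T0+(th1-T0)*f+h))
    s=sense(); F=np.linalg.norm(s["ft_force"]); 
    print(k,np.round(s["ft_force"],1),np.round(s["wrist_torque"],2),round(s["finger_gap"],4))
    if F>40: print("STOP");break
st("swung")
a=optics.read_camera("scene")[140:290,240:440]; cv2.imwrite("pics/p6.png",cv2.resize(a,(800,600),interpolation=cv2.INTER_CUBIC)[:,:,::-1])
E
```

```text
pre t 26.44 [0.637  0.0886 0.0938] gap 0.0855 ff 0.0 F [0.5 0.6 0.4]
grip t 27.13 [0.6368 0.0888 0.0933] gap 0.0084 ff 98.5 F [-0.2  0.5  5.3]
l1 t 27.6 [0.6367 0.0887 0.1178] gap 0.0082 ff 97.5 F [ 0.1 -0.1 -3.5]
lifted t 28.07 [0.6367 0.0887 0.1429] gap 0.0082 ff 97.5 F [-0.   0.4 -4.5]
r 0.10440881188865245 th -0.06325522992278292
1 [-0.4 -0.2 -3.1] [-0.02 -0.04  0.  ] 0.0084
2 [-0.4 -0.  -3.7] [ 0.03 -0.05 -0.04] 0.0082
3 [ 0.1  0.7 -3. ] [-0.07 -0.07  0.01] 0.0083
4 [ 0.1  0.7 -4. ] [-0.06 -0.07  0.  ] 0.0084
5 [-0.7 -0.4 -3.9] [-0.   -0.07 -0.07] 0.0084
6 [-0.1 -0.1 -3.7] [-0.04 -0.03  0.  ] 0.0084
7 [ 0.4  0.2 -3.4] [-0.01 -0.04  0.02] 0.0084
8 [-0.4  0.4 -3.3] [ 0.12  0.01 -0.03] 0.008
9 [ 1.6  2.2 -5.1] [ 0.26 -0.15 -0.06] 0.0086
swung t 31.22 [ 0.5295 -0.0088  0.1432] gap 0.0086 ff 97.5 F [ 1.6  2.2 -5.1]
```

View pics/p6.png

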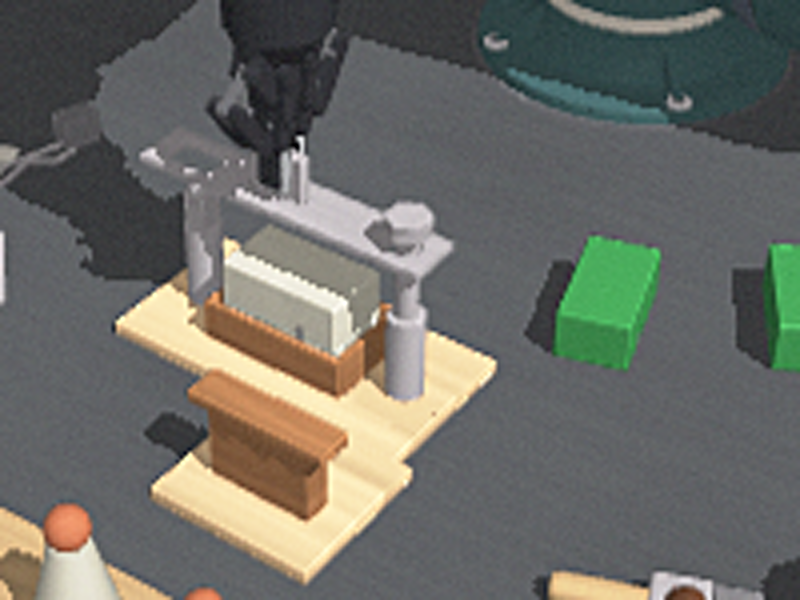

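The half sits flush in the fence (crop 305,300). The strap lies across it above the bolts, with the slot at crop (195,155) over the eye bolt. I've now used all 10 pictures. I'll lower it while watching the force.

```bash
python3 - <<'E'
from h import *
s=sense(); p=np.array(s["tool_pos"]); p[:2]=[.5285,-.0087]
z=.143; ok=True
while z>.0945:
    z=max(z-.006,.0940); ctrl.move_linear((p[0],p[1],z),.06); s=sense(); F=np.array(s["ft_force"])
    print(round(z,4),np.round(F,1),np.round(s["wrist_torque"],2))
    if F[2]>20 or np.linalg.norm(F)>35: ok=False; print("STOP"); break
st("low")
if ok:
    open_jaws(); st("open"); ctrl.move_linear((p[0],p[1],.2),.25)
    ctrl.move_ptp((.44,-.30,.22),down(np.pi/2))
    import pickle
    m=optics.camera_model("wrist"); im=optics.read_camera("wrist"); pickle.dump((m,im),open("cot.pkl","wb"))
    mt=optics.camera_model("top"); it=optics.read_camera("top"); pickle.dump((mt,it),open("top.pkl","wb"))
    print("head expected",proj(m,(.404,-.312,.014)).round()); h=cv2.cvtColor(im,cv2.COLOR_RGB2HSV)
    u,v=proj(m,(.404,-.312,.014)).astype(int); 
    for r in range(v-50,v+110,5): print(r," ".join("%3d"%x for x in h[r,u-60:u+65:5,2]))
E
```

```text
0.137 [ 0.5  1.  -5. ] [ 0.18 -0.29 -0.09]
0.131 [ 2.4  3.1 -4.6] [ 0.21 -0.31 -0.16]
0.125 [ 1.7  3.1 -5.4] [ 0.34 -0.35 -0.21]
0.119 [ 2.8  2.8 -5.1] [ 0.35 -0.33 -0.2 ]
0.113 [ 1.5  2.3 -5. ] [ 0.32 -0.4  -0.19]
0.107 [ 1.1  3.2 -5.5] [ 0.39 -0.4  -0.18]
0.101 [ 0.9  2.7 -4.8] [ 0.35 -0.44 -0.25]
0.095 [ 1.7  2.4 -6.1] [ 0.4 -0.4 -0.2]
0.094 [ 1.2  1.9 -3.8] [ 0.43 -0.23 -0.14]
low t 33.52 [ 0.5285 -0.0087  0.0941] gap 0.0083 ff 97.7 F [ 1.2  1.9 -3.8]
open t 34.24 [ 0.5285 -0.0087  0.094 ] gap 0.0856 ff 0.0 F [0.4 0.2 0.2]
head expected [315. 146.]
96  97  97  98  95  98  98  96  95  96  96  93  96  96  94  95  97  94  95  95  98  96  97  96  97  95
101  99  97  97  97  98  97  97  98  99  99  97  97  97  96  99  98  97  97  98  96  98  98  98  98  96
106  99  98  97  96  97  98  99  99  98  98  99  98  97  98  99  98  98  97  98  98  97  97  98  96  98
111  97  97  96  99  97  98  97  99  99  99  99  99 100 100 102 100  98 100 100  99 100 100 101 101 100
116  96  96  96  95  96  96  96  94  98  98  99  99  97  98  97  99 100  98 101 100 102  99 100 101 101
121  96  97  98  99  9
[... 2085 characters left out ...]
 237 235 232 235 235 102  98  97  99  97  98  96  99  99 101  96  97  97  96
226 237 236 238 237 237 238 238 236 235 234 234 218  97  96  97  95  95  94  96  98  98  96  97  97  97
231 239 238 237 238 238 236 236 238 237 236 236 236  95  95  96  96  98  99  98  98  98  97  99  99  98
236 236 239 238 237 236 238 236 237 237 237 237 238 115  96  97  97  99  97  97  96  98  98  96  97  98
241 238 238 239 238 237 238 238 237 238 238 238 238 228  98  97  96  96  79  96  97  97  97  97  94  96
246 239 236 238 238 236 236 238 237 238 238 237 239 237  95  97  97  86 187 186  97  97  97  97  99  97
251 238 238 237 238 236 238 236 237 236 238 236 237 236 128  97 100 186 184 185 186  97  98  98  99  98
```

```bash
python3 - <<'E'
from h import *
import pickle
m,im=pickle.load(open("cot.pkl","rb")); g=cv2.cvtColor(im,cv2.COLOR_RGB2HSV)[...,2]
k=np.zeros_like(g); k[125:170,290:345]=((g>108)&(g<152))[125:170,290:345]; k=cv2.morphologyEx(k,cv2.MORPH_OPEN,np.ones((7,7)))
c=max(cv2.findContours(k,0,2)[0],key=cv2.contourArea); r=cv2.minAreaRect(c); print(r)
P=np.array([ray(m,q,.028) for q in cv2.boxPoints(r)]); print("head top",P.mean(0).round(4),np.linalg.norm(np.diff(P,axis=0),axis=1).round(4),P.round(4).tolist())
gg=cv2.cvtColor(im,cv2.COLOR_RGB2GRAY)
for row in range(164,218,3): print(row,289," ".join("%3d"%x for x in gg[row,289:325]))
E
```

```text
((315.20001220703125, 149.9000244140625), (20.554807662963867, 26.87936019897461), 18.434947967529297)
head top [ 0.4069 -0.3118  0.028 ] [0.0322 0.0243 0.0325] [[0.4181, -0.329, 0.028], [0.3878, -0.3181, 0.028], [0.3954, -0.295, 0.028], [0.4262, -0.3053, 0.028]]
164 289  95  96  96  94  94  94  94  95  93  94  94  94  95  94  94  93  92  86  85 128 174 194 161 113  99 103 105 114 120 124 129 136 170 202 179 122
167 289  93  93  93  95  95  95  95  96  94  95  94  93  94  96  95  88  69  80 127 174 195 162 112  93  94  94  93  93  89  68  82 132 180 197 147 102
170 289  97  97  98  96  97  95  96  95  97  98  97  96  96  96  92  79  79 124 174 196 173 120  97  94  97  96  95  95  90  73  97 152 192 191 135  98
173 289  97  97  97  97  97  98  97  98  96  97  97  96  96  95  90  85 122 172 195 172 119  97  96  96  96  98  97  95  92  80 113 169 201 178 121  97
176 289 124 144 167 172 131  97  93  93  94  95  95  95  88  72  79 123 172 197 171 119  95  94  94  95  91  89  86  98 126 153 174 186 186 143 105  93
179 289 234 234 233 233 220 149  99  93  96  94  93  93  85  83 123 171 197 
[... 1199 characters left out ...]
 188 123  94  93  93  97 119 174 209 184 124  95  92  96  95  98  97  97  98  96  96  97  95
206 289 232 231 231 226 192 146 166 195 209 225 232 232 232 230 196 128  95  93  90  96 151 189 188 133  97  94  95  93  94  94  95  97  96  95  96  97
209 289 232 228 213 213 163 165 195 210 224 232 232 232 232 234 231 204 134  96  87  78 115 175 204 169 114  92  95  95  96  94  96  97  95  95  96  95
212 289 235 230 184 139 164 194 211 224 231 233 233 232 232 231 231 233 213 141  98  92  99 122 137 123 100  95  95  95  97  95  95  94  97  96  94  96
215 289 234 233 229 222 223 226 230 232 233 231 231 232 232 232 232 232 233 220 147  98  93  93  95  94  93  94  93  93  94  94  94  93  93  94  91  94
```

```bash
python3 - <<'E'
from h import *
import pickle
m,im=pickle.load(open("cot.pkl","rb"))
a=ray(m,(310.2,164),.0025);b=ray(m,(299,197),.0025);t=ray(m,(294.3,213.5),.0025); d=(b-a); y=np.arctan2(d[1],d[0]); u=np.array([np.cos(y),np.sin(y),0])
print(a,t,"yaw",y,"grip from tip",(t-.097*u).round(4))
T,it=pickle.load(open("top.pkl","rb")); g=cv2.cvtColor(it,cv2.COLOR_RGB2GRAY)
for n,x in(("slot far end",(0,-.11,.086)),("eyetop",(0,-.09,.1175)),("near",(0,-.07,.086))): print(n,proj(T,C(*x)).round(1))
for r in range(186,212,2): print(r,330," ".join("%3d"%x for x in g[r,330:366]))
c=np.array([.406,-.311,0]);gp=t-.097*u
for yy in (y,): 
  for pos,ya in ((gp,yy),(C(-.10,-.09,0),YAW),(C(-.029,-.09,0),YAW)):
    j=kinematics.solve_ik((pos[0],pos[1],.1),down(ya+np.pi/2)); print(None if j is None else np.round(j,2))
E
```

```text
[ 0.42892566 -0.31944983  0.0025    ] [ 0.49898424 -0.34292873  0.0025    ] yaw -0.3394482822481304 grip from tip [ 0.4075 -0.3106  0.0025]
slot far end [357.1 199.7]
eyetop [351.  197.7]
near [343.3 199. ]
186 330 197 195 197 193 195 194 195 194 194 194 195 194 191 192 193 194 192 191 191 191 191 188 191 190 191 189 191 188 189 186 124  64  52  73  78  75
188 330 176 178 181 183 182 180 180 176 181 186 192 193 192 193 192 193 192 192 191 192 191 189 191 192 192 189 191 190 190 187 122  59  56  66  77  81
190 330 165 165 160 157 154 157 133 117 122 141 178 194 193 193 195 195 190 193 192 193 193 191 191 191 192 191 188 188 189 183 118  62  68  74  76  76
192 330 170 174 172 176 175 177 150 134 136 140 142 142 143 173 186 187 185 184 188 190 187 192 187 189 190 192 191 191 191 180 121  71  76  79  80  81
194 330 159 161 165 167 162 163 161 163 162 163 163 163 165 164 159 154 160 161 161 160 160 161 162 165 166 163 162 163 162 163 159 157 154 113  80  77
196 330 159 149 159 159 163 162 162 165 164 162 161 163 160 160 134 120 123 157 159 148 141 134 126 135 152 155 153 151 157 162 161 1
[... 496 characters left out ...]
58 156 153 136 146 155 154 157 162 159 150 120 106 105 120 145 149 125 109 102 112 115 117 113 105 120 150 159 156 126  75  51  50
206 330 149 149 150 150 153 154 153 153 155 152 157 158 160 159 159 159 157 158 158 161 158 157 159 160 159 158 158 159 162 164 161 157 125  79  53  50
208 330 152 152 153 153 155 149 110  87  84  99 107 109 108 107 114 114 117 115 118 115 120 124 125 126 135 134 133 133 131 130 134 135 106  72  48  50
210 330  96  98  95  93  90  93  86  75  80  99 103 104 104 104 104 104 105 101 103 102  98 102 102 101 104 104 102 101  99  80  55  52  49  53  50  45
[-0.81  0.32 -0.34  0.91  0.   -0.47]
[-0.38  0.2  -0.52  0.85  0.   -0.34]
[-0.33  0.31 -0.36  0.9   0.   -0.29]
```

The strap rows (193-207) and slot in the top view match the closed pose, with the bolt inside. The cotter head is at (0.407, -0.311) with yaw -0.34, from two agreeing estimates. I'll grip it with the wrist turned so the camera sits ahead and sees both leg and bolt, then check alignment just short of the hole.

```bash
python3 - <<'E'
from h import *
import pickle
h=-np.pi/2; g=np.array([.407,-.311,0]); q=down(-.341+h)
ctrl.move_ptp(g+[0,0,.10],q); ctrl.move_linear(g+[0,0,.004],.15); st("pre"); grasp(80); st("grip")
ctrl.move_linear(g+[0,0,.15],.2); st("lift")
q=down(YAW+h)
ctrl.move_ptp(C(-.16,-.09,.15),q); ctrl.move_linear(C(-.16,-.09,.1015),.15); ctrl.move_linear(C(-.112,-.09,.1015),.08); ctrl.pause(.2); st("prepose")
m=optics.camera_model("wrist"); im=optics.read_camera("wrist"); pickle.dump((m,im),open("ins.pkl","wb")); cv2.imwrite("pics/ins.png",im[:,:,::-1])
for n,x in(("tip",(-.015,-.09,.1)),("leg mid",(-.06,-.09,.1)),("eyetop",(0,-.09,.1175)),("eye near top edge",(-.01,-.09,.105))): print(n,proj(m,C(*x)).round(1))
gr=cv2.cvtColor(im,cv2.COLOR_RGB2GRAY)
for r in list(range(0,140,4))+[150,160,180]: print("%3d"%r," ".join("%3d"%x for x in gr[r,252:402:4]))
E
```

```text
pre t 40.48 [ 0.4073 -0.3113  0.0046] gap 0.0856 ff 0.0 F [-0.  -0.3  0.6]
grip t 41.08 [ 0.4071 -0.3112  0.0045] gap 0.0247 ff 79.5 F [-1.   0.8  9.2]
lift t 41.96 [ 0.4066 -0.3106  0.149 ] gap 0.0245 ff 78.5 F [ 0.5 -0.3 -0.4]
prepose t 44.32 [ 0.414  -0.0806  0.1016] gap 0.0247 ff 78.5 F [-0.1  0.2 -0.4]
tip [322.4  73.9]
leg mid [322.6 167.1]
eyetop [321.9  27.9]
eye near top edge [322.2  60.6]
  0 214 215 215 215 215 215 216 215 215 216 216 216 215 215 215 215 215 215 215 215 216 216 216 216 216 215 215 216 217 216 216 216 214 214 215 214 189 106
  4 215 216 215 215 215 215 214 214 214 214 215 214 214 214 214 214 214 207 211 214 214 214 213 214 213 214 213 213 212 213 212 212 212 211 211 207 166 104
  8 214 214 214 214 213 213 214 214 213 211 212 213 215 215 207 189 180 170 159 159 193 215 215 211 212 213 211 211 209 210 210 209 208 210 207 208 149 107
 12 215 215 214 214 213 213 213 214 214 215 215 213 211 210 197 191 181 179 152 141 137 201 214 207 213 212 212 212 212 212 210 211 210 208 207 209 138 107
 16 218 219 218 220 218 217 218 218 197 181 182 182 216 196 202 203 212 21
[... 4529 characters left out ...]
 142 230 230 229 229 229 229 229 228 158  73  80 110 109 104  69 101 111 109
136 232 232 233 233 233 232 233 232 232 232 231 219 190 170 232 232 232 222 224 140 232 232 233 232 233 232 232 232 145  72 104 109 109 110  77  69 110 109
150 136 133 134 132 132 120 120 135 137 137 134 132 132 220 175 123 139 166 223 142 136 137 136 128 124 128 141 151 100  99 107 108 108 107 109 108  69 104
160 107 107 106 106 106 107 108 107 107 106 107 107 106 106 220 197 117 159 221 140 110 109 108 110 109 110 107 108 109 109 109 109 110 109 108 109 104  71
180 108 107 108 108 106 105 105 107 105 105 104 103 190 230 168 105 105 156 220 136 105 104 106 106 106 106 106 107 107 108 108 107 108 101  71  77 109 108
```

The straight leg is at columns 320-329 (centre 324) and parallel. The bolt's top disc is centred at (320,27), so the leg needs about 2 mm towards +y. I'll correct that and insert in steps, watching the force.

```bash
python3 - <<'E'
from h import *
y=-.088; z=.1015
ctrl.move_linear(C(-.112,y,z),.04); f0=np.array(st()["ft_force"])
x=-.112; 
while x<-.0285:
    x=min(x+.006,-.0285); ctrl.move_linear(C(x,y,z),.07); s=sense(); F=RC.T@(np.array(s["ft_force"])-f0)
    print(round(x,4),np.round(F,1),round((RC.T@(np.array(s["tool_pos"])-O))[0],4))
    if abs(F[0])>14 or np.linalg.norm(F)>22: print("STOP"); break
st("end")
E
```

```text
t 44.62 [ 0.4144 -0.0786  0.1015] gap 0.0245 ff 78.5 F [ 0.5  0.4 -0.2]
-0.106 [-1.7 -0.4 -0.6] -0.1056
-0.1 [-0.6  0.1 -0.3] -0.0996
-0.094 [-0.1  0.3 -0. ] -0.0937
-0.088 [-0.4 -0.3 -0.9] -0.0877
-0.082 [-0.7 -0.5 -0.1] -0.0817
-0.076 [-0.6  0.2 -0.7] -0.0757
-0.07 [0.3 0.2 0.1] -0.0697
-0.064 [-0.8  2.3 -1.2] -0.0637
-0.058 [ 1.3  2.2 -0.2] -0.0575
-0.052 [ 0.4  1.8 -0.4] -0.0515
-0.046 [ 1.6  1.6 -0.8] -0.0455
-0.04 [ 3.   1.2 -1.5] -0.0392
-0.034 [ 1.   0.5 -0.7] -0.0336
-0.0285 [-0.8  0.8 -0.4] -0.0283
end t 48.12 [ 0.498  -0.082   0.1014] gap 0.0245 ff 78.6 F [-0.3  1.2 -0.6]
```

Bow resistance rose and then pulled forward (+3 N), so the bow has snapped over. I'll push gently to contact, let go, retract and check.

```bash
python3 - <<'E'
from h import *
import pickle
y=-.088; z=.1015; f0=np.array(sense()["ft_force"]); x=-.0285
while x<-.0245:
    x+=.001; ctrl.move_linear(C(x,y,z),.03); F=RC.T@(np.array(sense()["ft_force"])-f0); print(round(x,4),F.round(1))
    if F[0]<-4: break
open_jaws(); st("open"); ctrl.move_linear(C(x,y,.18),.2); ctrl.pause(.2)
m=optics.camera_model("wrist"); im=optics.read_camera("wrist"); pickle.dump((m,im),open("fin.pkl","wb"))
for n,p in(("eyetop",(0,-.088,.1175)),("tip exp",(.068,-.088,.1)),("head top",(-.029,-.088,.1255)),("head front",(-.012,-.088,.1255)),("head back",(-.046,-.088,.1255)),("bow tip",(.056,-.066,.1))): print(n,proj(m,C(*p)).round(1))
g=cv2.cvtColor(im,cv2.COLOR_RGB2GRAY)
for r in range(0,300,6): print("%3d"%r," ".join("%3d"%v for v in g[r,240:400:5]))
E
```

```text
-0.0275 [-0.  -1.1  0. ]
-0.0265 [-2.  -1.9  1. ]
-0.0255 [-7.6 -1.7  5.2]
open t 49.48 [ 0.501  -0.082   0.1015] gap 0.0855 ff 0.0 F [-0.8 -0.2 -0.7]
eyetop [323.5 184.2]
tip exp [323.4  89.8]
head top [323.5 223.2]
head front [323.5 202.5]
head back [323.5 242.9]
bow tip [294.5 106.8]
  0  89  88  88  89  88  89  87  88  88  91  91  88  89  90  88  89  91  89  88  89  89  92  92  91  92  90  90  92  92  92  92  90
  6  89  88  91  89  89  90  91  90  90  91  90  90  89  90  90  90  89  92  90  90  91  89  90  88  91  89  89  89  89  90  92  89
 12  85  86  86  88  85  86  85  86  86  86  88  88  89  88  87  88  90  90  91  91  91  91  92  93  91  90  90  91  91  90  91  88
 18  89  90  88  90  90  89  88  89  88  90  89  89  88  90  88  89  89  88  88  89  90  90  88  89  89  90  89  89  91  88  90  92
 24  56  56  56  57  55  55  57  87  88  89  89  89  89  88  88  91  89  92  90  90  88  89  88  90  90  90  87  88  89  87  88  88
 30  56  55  57  58  57  57  57  85  89  89  88  90  90  93  93  93  93  92  93  93  93  93  91  92  92  91  91  92  92  94  91  91
 36  55  59  59  57 
[... 5087 characters left out ...]
  93  93  94  92  94  92  95  93  93  96
270  29  40  94  92  93  93  94  92  93  92  92  92  92  94  91  93  95  93  93  95  95  94  94  95  94  96  94  97  96  95  93  96
276  27  29  92  92  91  92  92  91  93  91  89  91  90  90  91  91  89  92  91  94  93  95  95  94  92  93  92  93  93  94  93  92
282  30  28  93  94  94  95  93  95  92  92  95  94  95  95  94  95  93  92  95  93  94  93  92  94  94  94  91  93  93  91  91  92
288  32  35  93  93  91  92  90  92  93  93  91  93  94  94  93  93  93  92  94  94  93  94  92  92  93  92  92  94  94  93  92  92
294  31  88  92  92  91  91  89  91  90  91  91  92  90  91  91  91  91  93  94  92  95  92  93  93  93  94  93  93  92  93  92  92
```

The cotter's head rests against the bolt and the leg tip is at (335,89), as expected for home. The free cotter has rolled a little about its leg. One check that it is at rest, plus the leg and bow positions, before handing in.

```bash
python3 - <<'E'
from h import *
import pickle
m,a=pickle.load(open("fin.pkl","rb")); ctrl.pause(.5); b=optics.read_camera("wrist"); m2=optics.camera_model("wrist")
d=cv2.absdiff(cv2.GaussianBlur(a,(3,3),0),cv2.GaussianBlur(b,(3,3),0))[80:245,270:350].max(2); print("changed px",int((d>25).sum()))
g=cv2.cvtColor(b,cv2.COLOR_RGB2GRAY)
for r in range(84,164,4): print("%3d"%r," ".join("%3d"%v for v in g[r,306:346]))
print("tip",ray(m2,(335,89),.1),"vs eye axis",(RC.T@(ray(m2,(335,89),.1)-O)).round(4)); st()
E
```

```text
changed px 219
 84  88  87  89  87  87  88  90  90  89  90  89  89  89  88  89  90  91  89  90  88  90  88  89  89  90  89  90  89  89  89  89  87  90  90  90  89  88  89  91  90
 88  91  91  91  91  93  93  92  90  91  92  92  91  93  92  93  91  90  95  91  92  92  94  95  93  93  94 104 132 157 160 146 125 103  93  93  95  96  93  96  95
 92  86  87  87  87  88  88  87  89  86  88  90  89  85  87  87  88  89  88  89  88  88  89  88  86  89 106 157 189 197 182 161 134 106  90  87  90  90  91  90  91
 96  88  91  87  88  88  87  88  88  87  88  89  87  90  88  88  88  89  89  90  88  90  88  89  88  93 124 179 197 191 170 146 117  95  89  90  88  90  89  89  87
100 205 207 208 207 207 202 193 184 173 168 175 195 206 206 206 206 206 206 205 206 205 205 204 205 203 197 194 195 182 157 129 136 191 205 204 204 205 205 204 202
104 209 210 208 210 206 197 194 199 192 169 138 138 192 209 208 208 208 209 208 207 208 207 208 205 190 191 197 189 168 141 128 168 201 207 207 207 206 208 207 207
108 215 214 214 214 214 211 196 195 200 187 161 135 155 203 214 214 214 213 213 213 213 215 213 206 1
[... 1645 characters left out ...]
4 126 139 162 181 208 215 215 214 214 214 214 214 213 214
152 177 177 177 173 173 172 172 173 172 171 168 179 188 187 175 159 134 130 170 191 188 170 146 118 105 107 109 124 156 172 160 124 110 110 107 110 124 164 175 174
156 185 184 183 181 183 182 181 180 185 189 187 177 160 136 115 106 113 145 183 191 180 157 132 128 155 167 180 185 173 133 111 111 111 113 112 110 128 169 182 182
160 167 171 173 172 175 181 188 187 177 161 137 115 108 109 111 111 130 180 192 186 168 142 121 145 169 173 174 174 166 129 111 110 110 112 112 118 134 167 176 176
tip [ 0.59519351 -0.09438971  0.1       ] vs eye axis [ 0.0692 -0.0968  0.1   ]
t 50.83 [ 0.5009 -0.082   0.18  ] gap 0.0854 ff 0.0 F [ 0.5 -0.5  0.5]
```

The pattern is clear: the bow's waist (321,150) lies behind the bolt next to the leg, and its tip flares to (314,102), so it has snapped. I'll retract, confirm it is at rest and hand in.

```bash
python3 - <<'E'
from h import *
ctrl.move_linear(C(-.06,-.088,.25),.2); ctrl.pause(1.2)
a=optics.read_camera("wrist").astype(int); ctrl.pause(.8); b=optics.read_camera("wrist").astype(int)
d=np.abs(a-b).max(2); print("changed",int((d[:250]>25).sum())); st()
print(ctrl.close_job())
E
```

```text
changed 0
t 53.47 [ 0.4664 -0.0807  0.25  ] gap 0.0856 ff 0.0 F [0.7 0.6 0.9]
the job is handed in; nothing more can be done
None
```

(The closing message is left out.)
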